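# Hold brake pads flush on a tilted dressing plate

### The arm

A 7-joint arm with a two-finger parallel gripper is mounted at the origin on the work surface. World frame = base frame: x ahead of the robot, y to its left, z up, the work surface at z = 0. Lengths are in mm, angles in rad, forces in N, time in s.
With the tool pointing down it reaches from about 425 to 875 mm from the base axis. Payload 4.7 kg.
Tool frame: the origin (TCP) lies on the centre line of the jaws, within the pads' length; the fingertips stand 11 mm ahead of it and the grasp point (between the pads) lies 8 mm behind it; z points along the fingers, y is the line along which they close (so a half turn about z gives the same grasp; the last joint's range is limited). The gripper opens to 87 mm and grips with 3 to 60 N. Pads are 19 mm wide; open, the fingers measure 117 mm over their backs; the gripper's body (75 mm by 190 mm) begins 51 mm behind the grasp point.
Start: joints at [-1.206, 0.321, -0.07, 1.45, 0.023, 1.371, -0.057], TCP at [223.399, 610.424, 233.587] pointing down, gripper open.
Joint ranges: [-2.86, 2.86], [-0.3, 2.09], [-1.38, 1.24], [0.06, 2.45], [-1.56, 4.7], [0.09, 2.05], [-2.69, 2.69]. Speed limits (rad/s): [2.57, 2.57, 3.14, 3.14, 3.14, 3.14, 3.14].

### API

Orientations are given as a 3x3 rotation matrix whose columns are the frame's x, y, z axes.
In Python, from rig import readout, cams, ticket gives the robot as it stands.
- The arm moves only by the tool step_arm, never from a script. Its argument "plan" is a list that holds one entry, the list of rows, each a list of 5 numbers: the closure in counts, from 0 (fully open) to 255 (shut), then the shift along the tool's x, y, z in mm, then the turn about the tool's z in rad. A call has 1 to 12 rows; each row shifts and turns the commanded pose from where the row before left it, along the tool's axes as they then stand; what a row does not reach is not made up. A row lasts 1/8 s, in which the tool goes at most 62.5 mm and 10.7 degrees, less where a joint would pass 70% of its speed; a pose out of reach is approached as far as the arm can. A call with a gripper value outside its range is refused whole. The fingers move at their own pace and stop on an object; "grip_force" is the grip in N (left out, the last holds). Time passes only in rows, so rows that do not move let the fingers close. It gives the time, the measured TCP pose, the force, the opening and the grip force at its end, in the units of the state.
- readout.read_state(): the state, without advancing time (a new reading comes with each control period).
- cams.camera(name): name is "scene" or "side" or "wrist"; returns the picture (400x640x3 uint8, red, green, blue); there is no depth.
- cams.get_calibration(name): a dict with "mtx" (3x3 intrinsics, pixels), "k1" (the pictures are not rectified: a ray, as slopes to the right and down, at radius r is drawn at 1 + k1 r^2 times it, then the intrinsics apply), "T" (4x4, takes a point from camera to world coordinates); the wrist camera has in their place "T_tool_cam" (4x4, takes a point from camera to tool coordinates, whose origin is the TCP and whose axes are the flange's). Camera axes: x right, y down, z forward; pixel columns grow to the right and rows downward; lengths in mm; the calibration is good to about 2 mm. A picture is of the moment at which its call begins: read the wrist's pose just before it. get_calibration takes no time and is no camera call.
- ticket.close_job(): hands the job in; it is judged then, once.
The state is a dict: "time": time; "q": joint angles; "joint_vel": joint speeds; "joint_efforts": joint torques, N m; "tcp_pos": TCP position; "eef_rot": TCP orientation; "wrist_force": force on the tool from outside, world axes, zero at the start; "ft_torque": the same for the moment, N m; "opening": finger opening in mm; "finger_force": force on a finger pad.
Only numpy, scipy, OpenCV 4.12 (cv2) and the standard library are available. Lean on these libraries where they do the work, as an engineer would, in place of code of your own. Each camera call takes 0.05 s, during which the arm holds its last target. There are 200 camera calls.

### The job

Take the brake-pad holder by its black grip block, slide it out along the dock's tongue until it is clear of the overhanging lips, and only then lift it. Carry it to the tilting dressing stage, feel out how steeply its face is set, and press the holder gently on the middle of that face, tilted to match, square with the face, so that both pads bear on it. Finish while still holding it there with a light, steady push, enough for the spring-backed plate to give a few millimetres; do not let go, and leave the other things on the bench where they are.

Things in the scene. Friction and masses are not known exactly. Their poses are not given: they have to be found in the camera images.
- holder_grip (a point): Centre of the holder's black grip block: 18 mm along the holder's x, 30 mm along y (grip it across this width), 28 mm tall, on a stem 16 x 22 mm amid an aluminium plate 70 (x) x 50 (y) x 6 mm. It is 46 mm above the pads' soles and, parked, 52 mm above the bench. x is the holder's long direction (parked: along the dock), z is up from the plate. Loose, 0.14 to 0.24 kg.
- holder_sole (a point): Point midway between the two pads in the plane of their soles, 46 mm below holder_grip; axes as the holder's. The top of the holder's plate is 14 mm above the soles.
- pad_a: One of two like brake pads fixed under the holder, 20 mm (x) by 44 mm (y), 8 mm thick, grey sole down; origin at the centre of its sole, 23 mm from holder_sole towards the holder's -x.
- pad_b: The other pad, 23 mm from holder_sole towards the holder's +x.
- dock: Fixed aluminium parking channel, origin at bench level; the holder parks within 5 mm of it. x runs along the channel; its open end is at -x, an end stop at x = +45 mm. Floor 6 mm above the bench, 70 mm wide. Walls and lips span x = -45 to +45 mm, 54 mm apart inside, with a gap of 38 mm between the lips, whose tops are 26.5 mm above the bench.
- dock_tongue (a point): Middle of the free part of the dock's flat tongue, on its top (6 mm above the bench), 90 mm from the dock's origin towards its -x; axes as the dock's. The tongue ends 45 mm beyond. The holder is clear of the lips once its centre is within 10 mm of this point.
- stage: Fixed foot (150 x 140 mm) of the dressing stage, origin at bench level. Between two cheeks (58 to 68 mm to either side, tops 84 mm above the bench) a plate tilts about a level axis along y. Its grey face, 124 mm up the slope by 94 mm across, rises towards +x. The tilt, 0.12 to 0.48 rad from level, differs every time and is not given: see or feel it. A stiff hinge (4 N m) holds it.
- stage_axis (a point): Middle of the stage's tilt axis, 70 mm above the bench; axes as stage. The face's centre is 14 mm from it, square to the face (up and towards -x). The plate is spring-backed: pushed square with over about 2 N it yields, 1 mm per 1.5 N, for 8 mm, then bottoms hard. Pushed off-centre it also rocks about its axis, 2.4 N m per rad, up to 0.05 rad either way.
- spanner: Bystander: loose steel open-ended spanner 160 mm long, lying between dock and stage; origin at its middle, on the bench.
- freehub: Bystander: loose round steel freehub body, 44 mm across, 44 mm tall, upright between dock and stage; origin under it.
- flask: Bystander: white plastic bottle 60 mm across, 150 mm tall, upright at the left; origin under it.
- driver: Bystander: screwdriver 200 mm long lying at the right; origin at its middle, on the bench.
- sprocket: Bystander: dark steel ring 90 mm across, 12 mm thick, lying flat at the left; origin under its centre.
- cup: Bystander: steel cup 70 mm across, 80 mm tall, at the right; origin under it.

How it is judged (in metres and radians):
On the way, in this order (a step that is already met when the one before it is completed fails the run):
1. the held holder is slid out along the tongue, flat, until clear of the lips (x of holder_sole in the frame of dock below -0.074 m and z of holder_sole in the frame of dock below 0.022 m and y of holder_sole in the frame of dock between -0.025 and 0.025 m and contact force between the fingers and holder above 1 N).
2. both pads lie flush on the middle of the stage's face, pressed by the held holder (contact force between each of pad_a, pad_b and stage above 1.2 N and contact force between holder and stage between 4 and 25 N and contact force between the fingers and holder above 2 N and angle between the y axis of holder_sole and the y axis of stage, either way round below 0.08 rad and x of holder_sole in the frame of stage_axis between -0.025 and 0.015 m and y of holder_sole in the frame of stage_axis between -0.018 and 0.018 m and z of holder_sole in the frame of stage_axis above 0 m and angle between holder_sole's own z axis and vertical below 0.75 rad), for 0.3 s.
At the end, for the whole second after the job is handed in: The fingers still hold the holder (over 2 N), pressing it on the stage with 4 to 25 N; each pad bears on the face with over 1.2 N; the holder's y axis is within 0.08 rad of the tilt axis; the middle of the soles is within about 18 mm of the middle of the face (all of step 2); the arm keeps its last pose, push and grip.
It fails at once if the holder is pressed on the stage with more than 40 N (contact force between holder and stage above 40 N).
It fails at once if one of the other things on the bench is moved more than 30 mm (distance of any of spanner, freehub, flask, driver, sprocket, cup from where it was at the start of the episode above 0.03 m).
It also fails if it takes over 64 s, if anything falls off the work surface, if the arm or the gripper's body presses on something with over 40 N, if the wrist force passes 120 N, or if a joint passes its speed limit or range.

## Working session

There is one attempt and no reset: what is moved stays moved. The work goes in short steps, Python scripts to look and compute and a tool call to move; the robot and the scene stay as the last step left them, time stands still between calls to the robot, and variables do not carry over. Pictures are saved under pics/ and viewed, at most 10 in all, crops included, and the job is handed in when it is done.

Besides the shell and the picture viewer there is one more tool, called after "Request:" in YAML: its name, and indented under it one key for each argument. step_arm: Moves the arm, as the interface text tells. Its arguments: {"type":"object","properties":{"plan":{"type":"array"},"grip_force":{"type":"number"}},"required":["plan"]}

```bash
mkdir -p pics; ls; python3 - <<'E'
from rig import readout,cams
import cv2,numpy as np
s=readout.read_state(); print(s)
for n in ("scene","side"):
    im=cams.camera(n); cv2.imwrite(f"pics/{n}0.png",im[:,:,::-1])
    c=cams.get_calibration(n); print(n,c)
print(cams.get_calibration("wrist"))
E
```

```text
pics
{'time': 0.0, 'q': array([-1.20587079,  0.32185569, -0.07007277,  1.45166144,  0.02257249,
        1.37085001, -0.05690235]), 'joint_vel': array([ 0.00020745, -0.00184781,  0.00024109, -0.00038277,  0.00069164,
       -0.00140672, -0.00080422]), 'joint_efforts': array([-3.94830695e-04, -4.91292679e+01, -4.03837385e-01, -3.12530637e+01,
       -6.37247809e-02,  4.39531286e-02,  1.72522869e-04]), 'tcp_pos': array([223.24428676, 609.87755141, 232.4470075 ]), 'eef_rot': array([[-9.39093152e-01,  3.43662159e-01, -6.10140941e-04],
       [ 3.43662692e-01,  9.39091249e-01, -1.89201121e-03],
       [-7.72346368e-05, -1.98645744e-03, -9.99998024e-01]]), 'wrist_force': array([-0.2755974 ,  0.95219583, -0.75768203]), 'ft_torque': array([ 0.006563  , -0.05876252, -0.03023632]), 'finger_force': 0.0, 'opening': 86.85404554299714}
scene {'mtx': array([[512.36288362,   0.        , 319.54777404],
       [  0.        , 512.36288362, 198.4424713 ],
       [  0.        ,   0.        ,   1.        ]]), 'k1': 0.04795997910357007, 'T': array([[ 5.47253576e-01,  7.01613405e-01, -4.56346528e-01,
       
[... 665 characters left out ...]
5e-04, -6.42648882e-01, -7.66160466e-01,
         7.84628630e+02],
       [ 0.00000000e+00,  0.00000000e+00,  0.00000000e+00,
         1.00000000e+00]])}
{'mtx': array([[311.28841536,   0.        , 320.59212454],
       [  0.        , 311.28841536, 201.31556948],
       [  0.        ,   0.        ,   1.        ]]), 'k1': -0.03100694559792502, 'T_tool_cam': array([[-3.70510504e-04, -9.60641369e-01, -2.77791329e-01,
         7.52409495e+01],
       [ 9.99999797e-01, -4.99770415e-04,  3.94503701e-04,
        -1.35578608e+00],
       [-5.17808463e-04, -2.77791126e-01,  9.60641360e-01,
        -1.51277667e+02],
       [ 0.00000000e+00,  0.00000000e+00,  0.00000000e+00,
         1.00000000e+00]])}
```

View pics/scene0.png

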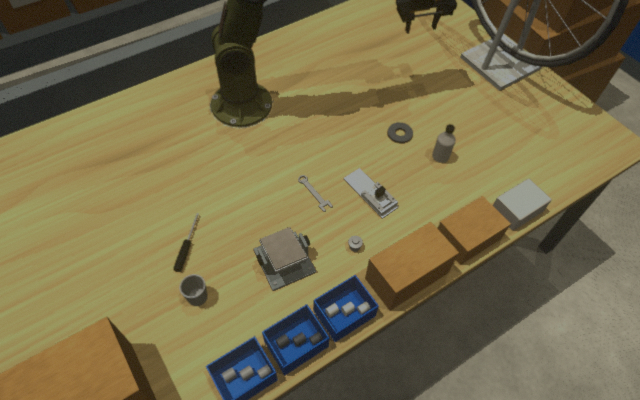

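View pics/side0.png

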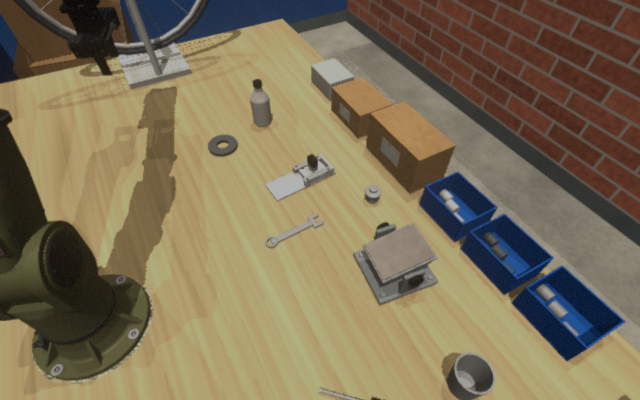

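The scene view shows the dock at about (371,193) with its black grip near (380,191), the stage at (285,257), the spanner at (315,193) and the freehub at (356,243). The side view shows the grip at about (313,160) and the stage face at (400,252). I'll enlarge both.

```bash
cat > h.py <<'E'
import numpy as np, cv2
from rig import cams
def undist(p,c):
    p=np.array(p,float); m=c["mtx"]; d=np.array([(p[0]-m[0,2])/m[0,0],(p[1]-m[1,2])/m[1,1]])
    s=d.copy()
    for _ in range(20): s=d/(1+c["k1"]*(s@s))
    return np.array([s[0],s[1],1])
def ray(p,c,T=None):
    T=c["T"] if T is None else T
    return T[:3,3], T[:3,:3]@undist(p,c)
def onz(p,z,c,T=None):
    o,d=ray(p,c,T); return o+d*(z-o[2])/d[2]
def tri(rays):
    A=np.zeros((3,3));b=np.zeros(3)
    for o,d in rays:
        d=d/np.linalg.norm(d);P=np.eye(3)-np.outer(d,d);A+=P;b+=P@o
    x=np.linalg.solve(A,b)
    return x,[np.linalg.norm(np.cross(x-o,d/np.linalg.norm(d))) for o,d in rays]
def proj(X,c,T=None):
    T=c["T"] if T is None else T
    v=np.linalg.inv(T)@np.append(X,1); s=v[:2]/v[2]; s=s*(1+c["k1"]*(s@s))
    return s*c["mtx"][0,0]+c["mtx"][:2,2]
def Twrist(s):
    T=np.eye(4);T[:3,:3]=s["eef_rot"];T[:3,3]=s["tcp_pos"]; return T@cams.get_calibration("wrist")["T_tool_cam"]
E
python3 - <<'E'
import cv2
a=cv2.imread("pics/scene0.png");b=cv2.imread("pics/side0.png")
def cr(i,x,y,w,h,k): return cv2.resize(i[y:y+h,x:x+w],None,fx=k,fy=k,interpolation=cv2.INTER_CUBIC)
import numpy as np
# scene: dock (340,160) 66x66 ; stage (250,222) 66x66 ; x6
top=np.hstack([cr(a,340,163,66,50,6),cr(a,250,230,66,50,6).copy()]); 
bot=np.hstack([cr(b,263,148,80,60,5)[:, :396],cr(b,352,215,88,90,4.5)[:300,:396]])
cv2.imwrite("pics/c1.png",np.vstack([top[:300,:792],np.hstack([cr(b,263,150,79,60,5)[:300,:396],cv2.resize(b[220:300,350:440],(396,352))[:300]]) if 0 else bot[:300,:792]])) 
print(bot.shape,top.shape)
E
```

```text
(300, 792, 3) (300, 792, 3)
```

View pics/c1.png

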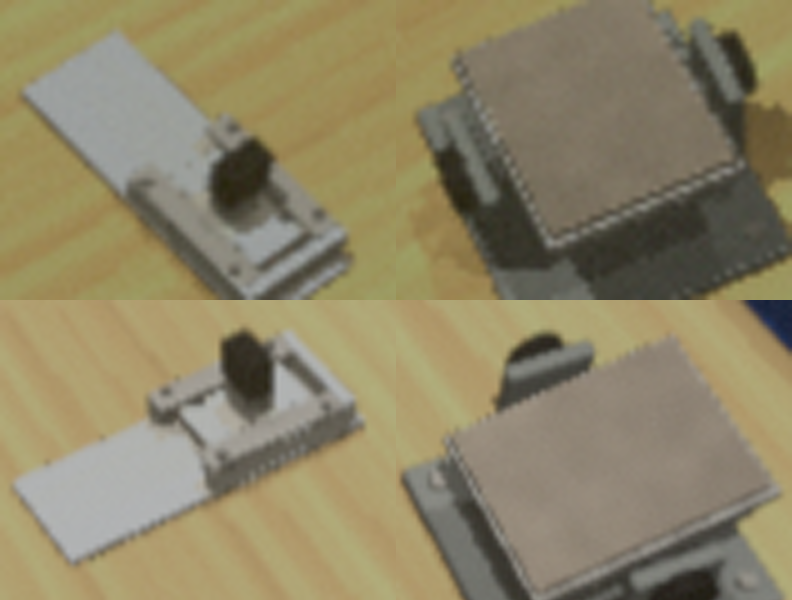

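```bash
python3 - <<'E'
from h import *
import itertools
cs,cd=cams.get_calibration("scene"),cams.get_calibration("side")
S=lambda u,v:((u+.5)/6+340-.5,(v+.5)/6+163-.5)
D=lambda u,v:((u+.5)/5+263-.5,(v+.5)/5+148-.5)
S2=lambda u,v:((u+.5)/6+250-.5,(v+.5)/6+230-.5)
D2=lambda u,v:((u+.5)/4.5+352-.5,(v+.5)/4.5+215-.5)
np.set_printoptions(precision=1,suppress=True)
for n,p in (("t1",(22,92)),("t2",(117,30)),("lipL far",(235,275)),("lipR far",(320,215))): print("scene",n,onz(S(*p),6 if n[0]=='t' else 26.5,cs))
for n,p in (("t1",(13,187)),("t2",(73,262)),): print("side",n,onz(D(*p),6,cd))
print("grip top",tri([ray(S(247,152),cs),ray(D(247,38),cd)]), "expect z 66")
print(onz(S(247,152),66,cs),onz(D(247,38),66,cd))
for a in ((61,60),(156,243),(346,160)):
  for b in ((52,138),(277,38),(382,190),(142,298)):
    X,r=tri([ray(S2(*a),cs),ray(D2(*b),cd)])
    if max(r)<8: print(a,b,X,np.array(r))
E
```

```text
scene t1 [481.7 121.4   6. ]
scene t2 [475.1 190.7   6. ]
scene lipL far [650.8 138.8  26.5]
scene lipR far [644.8 199.5  26.5]
side t1 [473.1 188.7   6. ]
side t2 [479.5 122.5   6. ]
grip top (array([613.1, 169. ,  71.8]), [np.float64(0.988377596666304), np.float64(0.9883775966662364)]) expect z 66
[610.8 171.   66. ] [616.  175.8  66. ]
(61, 60) (142, 298) [ 566.3 -237.4   64.2] [0.6 0.6]
(156, 243) (382, 190) [ 687.9 -254.2   90.7] [0.1 0.1]
(346, 160) (277, 38) [ 699.8 -158.6   91.6] [0.7 0.7]
```

Tongue end about (477,156), so the dock origin is about (612,169), yaw 0.095. The grip triangulates to (613,169), which agrees. The face corners give 125.6 x 96 mm, against 124 x 94 expected, with tilt about 0.21 rad. Next, hover over the dock.

Request:
step_arm:
  plan:
    - [[0,0,0,0,-0.15],[0,0,0,0,-0.15],[0,0,0,0,-0.145],[0,-30,-40,0,0],[0,-35,-48,0,0],[0,-35,-48,0,0],[0,-35,-48,0,0],[0,-35,-48,0,0],[0,-35,-48,0,0],[0,-35,-48,0,0],[0,-35,-48,0,0],[0,-35,-48,0,0]]

```text
time: 1.6
tcp_pos: [572.8, 215.9, 233.3]
eef_rot: [[-0.996, -0.094, -0.0], [-0.094, 0.996, 0.0], [0.0, 0.0, -1.0]]
wrist_force: [0.1, 1.1, 0.4]
opening: 87.1
finger_force: 0.0
```

Request:
step_arm:
  plan:
    - [[0,-35,-50,10,0],[0,0,0,10,0],[0,0,0,0,0],[0,0,0,0,0]]

```text
time: 2.1
tcp_pos: [610.6, 173.0, 213.7]
eef_rot: [[-0.995, -0.097, -0.0], [-0.097, 0.995, 0.001], [0.0, 0.001, -1.0]]
wrist_force: [-0.2, 1.0, 0.2]
opening: 87.4
finger_force: 0.0
```

```bash
python3 - <<'E'
from h import *
from rig import readout
s=readout.read_state(); im=cams.camera("wrist"); cv2.imwrite("pics/w1.png",im[:,:,::-1])
np.savez("w1.npz",T=Twrist(s)); print(s["time"],s["tcp_pos"],s["eef_rot"],s["wrist_force"])
c=cams.get_calibration("wrist");print(proj([613,169,66],c,Twrist(s)))
E
```

```text
2.1 [610.61488003 173.04838871 213.672104  ] [[-9.95287462e-01 -9.69673474e-02 -4.49110292e-04]
 [-9.69677416e-02  9.95287062e-01  9.60012595e-04]
 [ 3.53903788e-04  9.99037710e-04 -9.99999438e-01]] [-0.17120346  0.95071437  0.15915067]
[317.68547632 193.02650531]
```

View pics/w1.png

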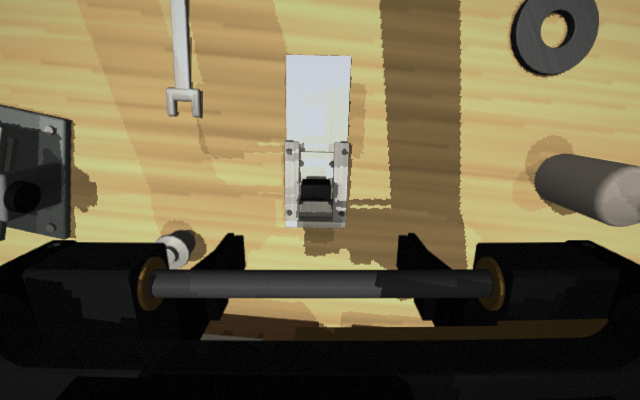

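The wrist view shows the tongue end corners at (286,56) and (350,56), the grip block at columns 300–331 and rows about 179–203, the freehub at (175,248) and the stage at the left edge. I'll enlarge the dock part.

```bash
python3 - <<'E'
import cv2
a=cv2.imread("pics/w1.png")[135:235,275:360]
a=cv2.convertScaleAbs(a,alpha=1.0,beta=25)
cv2.imwrite("pics/w1c.png",cv2.resize(a,None,fx=6,fy=6,interpolation=cv2.INTER_CUBIC))
E
```

```text
(no output)
```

View pics/w1c.png

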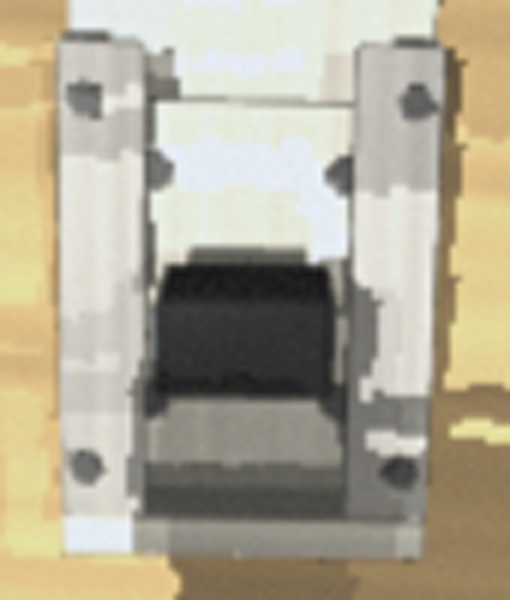

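```bash
python3 - <<'E'
from h import *
c=cams.get_calibration("wrist");T=np.load("w1.npz")["T"]
P=lambda u,v:((u+.5)/6+275-.5,(v+.5)/6+135-.5)
np.set_printoptions(precision=1,suppress=True)
for n,p,z in (("top nl",(163,308),66),("top nr",(330,308),66),("top fl",(157,393),66),("top fr",(335,393),66),("plate nearL",(155,100),20),("plate nearR",(353,104),20),("lip nearL in",(145,42),26.5),("lip nearR in",(358,45),26.5),("lip farL",(135,517),26.5),("lip farR",(348,517),26.5)):
    print(n,onz(P(*p),z,c,T))
for p in ((286,56),(350.5,56)): print(onz(p,6,c,T))
for p in ((175,240),): print("freehub",onz(p,44,c,T))
print("spanner",onz((185,103),5,c,T))
E
```

```text
top nl [607.3 152.7  66. ]
top nr [604.7 180.   66. ]
top fl [621.9 152.9  66. ]
top fr [619.  182.3  66. ]
plate nearL [579.4 146.3  20. ]
plate nearR [576.6 182.6  20. ]
lip nearL in [568.4 144.1  26.5]
lip nearR in [565.3 182.   26.5]
lip farL [658.4 149.1  26.5]
lip farR [654.5 189.9  26.5]
[481.8 122.2   6. ]
[475.2 190.6   6. ]
freehub [688.2  15.2  44. ]
spanner [540.   13.4   5. ]
```

Grip top centre is (613,167) at z 66, and its width of 29 mm, the lip gap of 38 mm and the lip length of 90 mm all match the given sizes. Descend and grip.

Request:
step_arm:
  plan:
    - [[0,-2,-5.5,40,0.012],[0,0,0,50,0],[0,0,0,50,0],[0,0,0,29,0],[0,0,0,0,0],[0,0,0,0,0]]

```text
time: 2.9
tcp_pos: [615.0, 166.8, 46.5]
eef_rot: [[-0.997, -0.083, 0.003], [-0.083, 0.997, 0.001], [-0.003, 0.001, -1.0]]
wrist_force: [0.1, -0.5, -0.7]
opening: 87.4
finger_force: 0.0
```

Request:
step_arm:
  plan:
    - [[90,0,0,0,0],[130,0,0,0,0],[160,0,0,0,0],[190,0,0,0,0],[220,0,0,0,0],[220,0,0,0,0],[220,0,0,0,0]]
  grip_force: 15

```text
time: 3.78
tcp_pos: [613.9, 166.1, 44.5]
eef_rot: [[-0.997, -0.082, 0.0], [-0.082, 0.997, 0.001], [-0.0, 0.001, -1.0]]
wrist_force: [-0.2, 1.1, 0.0]
opening: 29.5
finger_force: 15.0
```

Request:
step_arm:
  plan:
    - [[220,5,0,0,0],[220,9,0,0,0],[220,9,0,0,0],[220,9,0,0,0],[220,9,0,0,0]]

```text
time: 4.4
tcp_pos: [572.4, 162.7, 44.7]
eef_rot: [[-0.997, -0.082, 0.0], [-0.082, 0.997, 0.001], [-0.0, 0.001, -1.0]]
wrist_force: [0.6, 3.4, -1.0]
opening: 30.0
finger_force: 15.0
```

Request:
step_arm:
  plan:
    - [[220,9,0,0,0],[220,9,0,0,0],[220,9,0,0,0],[220,9,0,0,0],[220,9,0,0,0],[220,4,0,0,0],[220,0,0,0,0],[220,0,0,0,0]]

```text
time: 5.4
tcp_pos: [524.1, 157.5, 44.5]
eef_rot: [[-0.997, -0.081, -0.001], [-0.081, 0.997, -0.001], [0.001, -0.001, -1.0]]
wrist_force: [-0.9, -0.6, 1.0]
opening: 29.8
finger_force: 15.0
```

Slid 90 mm and level, so it is clear of the lips. Now lift, turn and carry past the stage for a look.

Request:
step_arm:
  plan:
    - [[220,0,0,-6,0],[220,0,0,-15,0],[220,0,0,-25,0],[220,0,0,-30,0.05],[220,0,0,-30,0.06],[220,0,0,-30,0.06],[220,0,0,-30,0.043],[220,0,0,-24,0],[220,0,0,-10,0],[220,0,0,0,0]]

```text
time: 6.65
tcp_pos: [524.6, 158.4, 245.3]
eef_rot: [[-0.991, 0.13, 0.001], [0.13, 0.991, 0.001], [-0.001, 0.001, -1.0]]
wrist_force: [0.5, -0.3, -2.6]
opening: 29.4
finger_force: 15.0
```

Request:
step_arm:
  plan:
    - [[220,-9,-13,0,0],[220,-18,-27,0,0],[220,-20,-30,0,0],[220,-20,-30,0,0],[220,-20,-30,0,0],[220,-20,-30,0,0],[220,-20,-30,0,0],[220,-20,-30,0,0],[220,-20,-30,0,0],[220,-20,-30,0,0],[220,-20,-27,0,0],[220,-13,-14,0,0]]

```text
time: 8.15
tcp_pos: [699.7, -192.9, 242.6]
eef_rot: [[-0.991, 0.134, -0.003], [0.134, 0.991, -0.002], [0.003, -0.002, -1.0]]
wrist_force: [-0.0, 0.2, -1.9]
opening: 29.9
finger_force: 15.0
```

Request:
step_arm:
  plan:
    - [[220,0,0,0,0],[220,0,0,0,0],[220,0,0,0,0]]

```text
time: 8.52
tcp_pos: [700.3, -187.5, 244.5]
eef_rot: [[-0.992, 0.129, -0.0], [0.129, 0.992, 0.001], [0.0, 0.001, -1.0]]
wrist_force: [-0.1, -0.5, -2.4]
opening: 29.8
finger_force: 15.0
```

```bash
python3 - <<'E'
from h import *
from rig import readout
s=readout.read_state(); im=cams.camera("wrist"); cv2.imwrite("pics/w2.png",im[:,:,::-1])
np.savez("w2.npz",T=Twrist(s)); print(s["time"],s["tcp_pos"],s["eef_rot"],s["wrist_force"],s["opening"])
E
```

```text
8.525 [ 700.3475346  -187.47260364  244.47215187] [[-9.91637379e-01  1.29055235e-01 -2.32259080e-04]
 [ 1.29055001e-01  9.91637084e-01  8.37140119e-04]
 [ 3.38354031e-04  8.00165238e-04 -9.99999623e-01]] [-0.10868657 -0.54419612 -2.4289994 ] 29.79513481476494
```

View pics/w2.png

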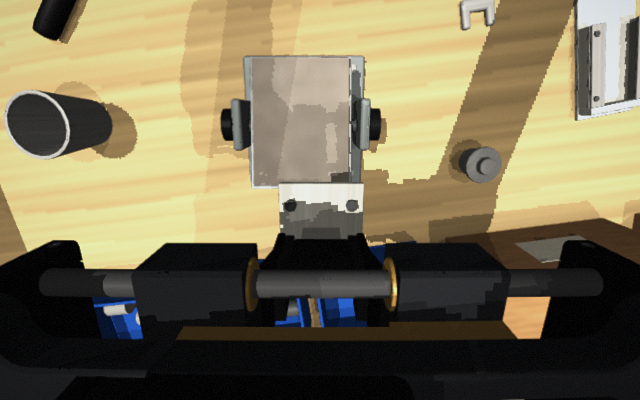

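The wrist view shows the stage square in the image. Face corners are about (251,57), (350,57) and (251,187), with the axis knobs at (227,125) and (374,125). The holder hangs level in front, at columns 278–364. I'll fit the stage pose and tilt to all the corner picks.

```bash
python3 - <<'E'
from h import *
from scipy.optimize import least_squares
cw,cs,cd=[cams.get_calibration(n) for n in ("wrist","scene","side")];T=np.load("w2.npz")["T"]
S2=lambda u,v:((u+.5)/6+250-.5,(v+.5)/6+230-.5)
D2=lambda u,v:((u+.5)/4.5+352-.5,(v+.5)/4.5+215-.5)
W=[((-1,-1),(251,57)),((-1,1),(350,57)),((1,-1),(251.5,187))]
S=[((-1,-1),S2(61,60)),((1,-1),S2(156,243)),((1,1),S2(346,160))]
D=[((-1,1),D2(52,138)),((1,1),D2(277,38)),((1,-1),D2(382,190)),((-1,-1),D2(142,298))]
K=[(-1,(227,125)),(1,(374,125))]
def F(p,a,b,n=14):
    x,y,yaw,t=p
    l=np.array([a*62*np.cos(t)-n*np.sin(t), b*47, a*62*np.sin(t)+n*np.cos(t)])
    c,s=np.cos(yaw),np.sin(yaw)
    return np.array([x+c*l[0]-s*l[1],y+s*l[0]+c*l[1],70+l[2]])
def res(p,use="wsd"):
    r=[]
    for k,L,c,TT in (("w",W,cw,T),("s",S,cs,cs["T"]),("d",D,cd,cd["T"])):
        if k in use:
            for (a,b),q in L: r+=list(proj(F(p,a,b),c,TT)-q)
    if "w" in use:
        for b,q in K:
            c,s=np.cos(p[2]),np.sin(p[2]); r+=list(proj([p[0]-s*b*70,p[1]+c*b*70,70],cw,T)-q)
    return np.array(r)
np.set_printoptions(precision=2,suppress=True)
for u in ("wsd","w","s","d","sd"):
    f=least_squares(res,[633,-198,-.13,.21],args=(u,),loss="soft_l1"); print(u,f.x,np.sqrt(np.mean(res(f.x,u)**2)))
    if u in("wsd","w"): print(res(f.x,u).reshape(-1,2))
E
```

```text
wsd [ 635.41 -200.53   -0.13    0.19] 1.6234134716530524
[[ 0.08  0.12]
 [-1.23  0.25]
 [ 1.21 -1.09]
 [-0.46 -1.25]
 [-0.52 -0.97]
 [-1.17 -0.13]
 [ 1.46 -0.55]
 [ 0.78 -0.3 ]
 [ 0.32 -0.89]
 [ 0.98 -0.97]
 [ 5.34 -0.38]
 [-4.47 -0.11]]
w [ 635.63 -200.59   -0.14    0.17] 2.2875598795157783
[[-0.11 -0.04]
 [-0.9   0.46]
 [ 1.35 -0.73]
 [ 5.31 -0.39]
 [-4.53  0.36]]
s [ 638.81 -200.43   -0.12    0.21] 0.26814170322682396
d [ 632.7  -201.09   -0.13    0.2 ] 0.31371020546460454
sd [ 634.1  -200.5    -0.12    0.17] 0.7960303345718341
```

Axis is at (635.5,-200.5), yaw -0.13, tilt about 0.19; the three cameras agree. The tool itself can't be tilted, so the holder has to pivot about the finger line under a light grip as it seats. Grip target is (624,-199), with first contact expected at TCP z of about 126.

Request:
step_arm:
  plan:
    - [[220,10,-4,0,0],[220,20,-6,0,0],[220,24,-6,0,0],[220,15,-4,10,0],[220,5,-1,20,0],[220,0,0,25,0],[220,0,0,20,0],[220,0,0,15,0],[220,0,0,10,0],[220,0,0,5,0],[220,0,0,0,0],[220,0,0,0,0]]
  grip_force: 10

```text
time: 10.07
tcp_pos: [624.9, -200.0, 140.3]
eef_rot: [[-0.991, 0.13, 0.001], [0.13, 0.991, -0.0], [-0.001, -0.0, -1.0]]
wrist_force: [0.6, -0.3, -2.3]
opening: 30.0
finger_force: 10.0
```

```bash
cat > st.py <<'E'
from h import *
from rig import readout
import sys
np.set_printoptions(precision=3,suppress=True)
s=readout.read_state(); R=s["eef_rot"]
print(s["time"],s["tcp_pos"],"F_tool",R.T@s["wrist_force"],"M_tool",R.T@s["ft_torque"],s["opening"],s["finger_force"])
if len(sys.argv)>1:
    im=cams.camera(sys.argv[1]); cv2.imwrite(f"pics/{sys.argv[2]}.png",im[:,:,::-1])
E
python3 st.py; python3 st.py
```

```text
10.075 [ 624.889 -200.041  140.271] F_tool [-0.591 -0.275  2.263] M_tool [-0.027 -0.035  0.053] 29.985410461667627 9.99680884560803
10.075 [ 624.889 -200.041  140.271] F_tool [-0.591 -0.275  2.263] M_tool [-0.027 -0.035  0.053] 29.985410461667627 9.99680884560803
```

Request:
step_arm:
  plan:
    - [[220,0,0,4,0],[220,0,0,4,0],[220,0,0,2,0],[220,0,0,0,0],[220,0,0,0,0]]

```text
time: 10.7
tcp_pos: [624.5, -199.8, 129.6]
eef_rot: [[-0.991, 0.13, 0.0], [0.13, 0.991, -0.0], [-0.0, 0.0, -1.0]]
wrist_force: [0.4, -0.3, -1.4]
opening: 29.5
finger_force: 10.0
```

Request:
step_arm:
  plan:
    - [[220,0,0,1,0],[220,0,0,1,0],[220,0,0,1,0],[220,0,0,1,0],[220,0,0,0,0]]

```text
time: 11.32
tcp_pos: [624.8, -199.9, 126.0]
eef_rot: [[-0.991, 0.13, 0.001], [0.13, 0.991, -0.0], [-0.001, 0.0, -1.0]]
wrist_force: [-0.8, -0.3, 1.0]
opening: 30.0
finger_force: 10.0
```

```bash
python3 st.py
```

```text
11.325 [ 624.831 -199.861  126.03 ] F_tool [ 0.724 -0.409 -1.049] M_tool [-0.079 -0.085  0.027] 30.02068695758143 9.996672828274313
```

Contact came at TCP z of about 126.5, as the 0.19 tilt predicted. Keep pressing gently and watch the force.

Request:
step_arm:
  plan:
    - [[220,0,0,1,0],[220,0,0,1,0],[220,0,0,0,0],[220,0,0,0,0]]

```text
time: 11.82
tcp_pos: [624.3, -199.8, 123.6]
eef_rot: [[-0.991, 0.13, -0.0], [0.13, 0.991, 0.0], [0.0, 0.0, -1.0]]
wrist_force: [-0.4, -0.0, 2.6]
opening: 30.2
finger_force: 10.0
```

Request:
step_arm:
  plan:
    - [[220,0,0,1,0],[220,0,0,1,0],[220,0,0,0,0],[220,0,0,0,0]]

```text
time: 12.32
tcp_pos: [624.1, -199.7, 121.5]
eef_rot: [[-0.991, 0.131, -0.001], [0.131, 0.991, 0.0], [0.001, 0.0, -1.0]]
wrist_force: [-2.7, 0.2, 3.9]
opening: 29.5
finger_force: 10.0
```

```bash
python3 st.py
```

```text
12.325 [ 624.072 -199.727  121.509] F_tool [ 2.73  -0.11  -3.948] M_tool [-0.119  0.666 -0.045] 29.489404243230137 10.00018266204279
```

Request:
step_arm:
  plan:
    - [[220,0,0,1,0],[220,0,0,1,0],[220,0,0,0,0],[220,0,0,0,0]]

```text
time: 12.82
tcp_pos: [623.9, -199.8, 119.7]
eef_rot: [[-0.991, 0.13, -0.001], [0.13, 0.991, 0.0], [0.001, 0.0, -1.0]]
wrist_force: [-4.5, 1.1, 6.0]
opening: 30.0
finger_force: 10.0
```

```bash
python3 st.py
```

```text
12.825 [ 623.92  -199.751  119.66 ] F_tool [ 4.573  0.515 -6.032] M_tool [-0.264  1.04  -0.039] 29.9901158048077 10.000189783168025
```

Request:
step_arm:
  plan:
    - [[220,0,0,1,0],[220,0,0,1,0],[220,0,0,0,0],[220,0,0,0,0]]

```text
time: 13.32
tcp_pos: [623.3, -199.7, 117.6]
eef_rot: [[-0.991, 0.131, -0.002], [0.131, 0.991, 0.001], [0.002, 0.001, -1.0]]
wrist_force: [-6.2, 1.5, 7.2]
opening: 30.0
finger_force: 10.0
```

```bash
python3 st.py wrist w3; python3 -c "
import cv2
cv2.imwrite('pics/w3c.png',cv2.resize(cv2.imread('pics/w3.png')[60:260,210:430],None,fx=3,fy=3,interpolation=cv2.INTER_CUBIC))"
```

```text
13.325 [ 623.349 -199.681  117.649] F_tool [ 6.374  0.65  -7.157] M_tool [-0.245  1.332  0.014] 30.041335892217848 10.000305523280986
```

View pics/w3c.png

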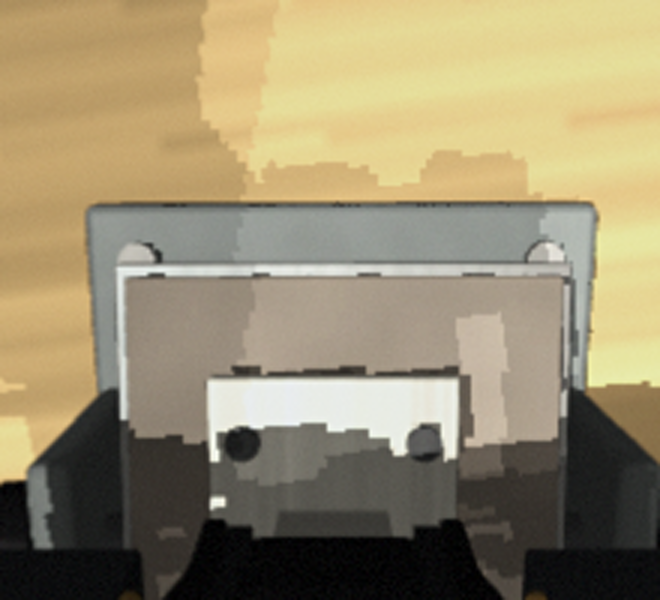

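The plate's near edge runs from (279.5,186) to (363,185). The face's low edge is at row 152, columns 251.5–397. I'll compute the holder's pitch and the face's tilt from these.

```bash
python3 - <<'E'
from h import *
from rig import readout
s=readout.read_state();c=cams.get_calibration("wrist");T=Twrist(s);R=s["eef_rot"]
ex,ey=-R[:,0],R[:,1]; ex=ex.copy();ez=np.array([0,0,1.])
g=s["tcp_pos"]+np.array([0,0,8.])
for t in (0,.05,.1,.15,.19,.25):
    n=-np.sin(t)*ex+np.cos(t)*ez; u=np.cos(t)*ex+np.sin(t)*ez
    A=[proj(g-35*u+b*25*ey-32*n,c,T) for b in (-1,1)]
    H=[proj(g-35*u+b*18*ey-32*n+9*u,c,T) for b in (-1,1)]
    print(t,np.round(A,1).tolist(),np.round(H,1).tolist())
ax=np.array([635.4,-200.5,70])
for t in (.12,.15,.19,.22,.25):
  for d in (0,4):
    n=-np.sin(t)*ex+np.cos(t)*ez; u=np.cos(t)*ex+np.sin(t)*ez
    print("face",t,d,[np.round(proj(ax+(14-d)*n-62*u+b*47*ey,c,T),1).tolist() for b in (-1,1)])
E
```

```text
0 [[279.8, 184.5], [366.3, 184.5]] [[292.3, 199.5], [353.8, 199.5]]
0.05 [[280.2, 186.6], [365.8, 186.6]] [[292.5, 201.6], [353.5, 201.6]]
0.1 [[280.7, 188.8], [365.3, 188.8]] [[292.8, 203.8], [353.2, 203.8]]
0.15 [[281.1, 191.2], [364.8, 191.1]] [[293.0, 206.1], [352.9, 206.0]]
0.19 [[281.4, 193.1], [364.5, 193.1]] [[293.2, 208.0], [352.7, 207.9]]
0.25 [[281.9, 196.1], [364.0, 196.1]] [[293.4, 210.9], [352.4, 210.9]]
face 0.12 0 [[248.0, 152.8], [400.2, 152.7]]
face 0.12 4 [[249.4, 152.8], [398.6, 152.7]]
face 0.15 0 [[248.6, 152.1], [399.5, 152.1]]
face 0.15 4 [[250.1, 152.3], [397.9, 152.3]]
face 0.19 0 [[249.5, 151.4], [398.5, 151.4]]
face 0.19 4 [[250.9, 151.9], [397.0, 151.8]]
face 0.22 0 [[250.2, 151.0], [397.8, 151.0]]
face 0.22 4 [[251.5, 151.6], [396.3, 151.6]]
face 0.25 0 [[250.8, 150.7], [397.1, 150.7]]
face 0.25 4 [[252.2, 151.5], [395.6, 151.5]]
```

```bash
python3 - <<'E'
import cv2,numpy as np
np.set_printoptions(precision=0,suppress=True,linewidth=220)
for n in ("w2","w3"):
    g=cv2.cvtColor(cv2.imread(f"pics/{n}.png"),cv2.COLOR_BGR2GRAY).astype(float)
    print(n,"rows176-192 col 290:",g[176:193,286:296].mean(1)); print("   col345:",g[176:193,340:350].mean(1))
    for r in (189,194): print("  row",r,"L cols274-286",g[r-1:r+2,274:287].mean(0),"R cols358-370",g[r-1:r+2,358:371].mean(0))
    G=cv2.resize(g[180:216,276:368],None,fx=4,fy=4,interpolation=cv2.INTER_CUBIC)
    for u0,u1 in ((285,297),(346,358)):
        p=g[200:214,u0:u1]; w=np.clip(75-p,0,None); yy,xx=np.mgrid[200:214,u0:u1]
        print("  hole",round((w*xx).sum()/w.sum(),2),round((w*yy).sum()/w.sum(),2),p.min())
E
python3 - <<'E'
import cv2,numpy as np
a,b=[cv2.resize(cv2.imread(f"pics/{n}.png")[175:220,270:374],None,fx=6,fy=6,interpolation=cv2.INTER_CUBIC) for n in ("w2","w3")]
cv2.imwrite("pics/cmp.png",np.vstack([a,b]))
E
```

```text
w2 rows176-192 col 290: [158. 159. 157. 146. 140. 127.  79. 133. 215. 230. 230. 230. 229. 229. 229. 229. 229.]
   col345: [ 69.  69.  69.  69.  70.  72.  88. 140. 226. 234. 234. 233. 233. 232. 233. 233. 233.]
  row 189 L cols274-286 [210. 210. 209. 207. 193. 221. 229. 227. 225. 224. 223. 224. 223.] R cols358-370 [231. 229. 230. 233. 233. 191. 138. 132. 134. 134. 134. 134. 133.]
  row 194 L cols274-286 [210. 210. 210. 208. 165. 211. 230. 228. 225. 224. 223. 223. 223.] R cols358-370 [231. 229. 230. 234. 230. 161. 134. 131. 133. 134. 132. 132. 132.]
  hole 290.01 205.67 23.0
  hole 351.47 200.72 52.0
w3 rows176-192 col 290: [152. 152. 153. 154. 159. 147.  78.  69.  74.  97. 181. 230. 234. 233. 233. 233. 233.]
   col345: [156. 156. 156. 156. 156. 157. 152. 114.  61.  99. 190. 232. 234. 234. 233. 233. 233.]
  row 189 L cols274-286 [134. 136. 135. 134. 131. 213. 236. 235. 233. 233. 233. 233. 232.] R cols358-370 [232. 232. 233. 236. 203. 104.  90.  92. 101. 177. 183. 181. 180.]
  row 194 L cols274-286 [133. 132. 131. 132. 140. 209. 235. 235. 234. 232. 232. 232. 231.] R cols358-370 [231. 232. 233. 236. 207. 105.  90.  92. 103. 176. 183. 183. 181.]
  hole 290.1 207.73 22.0
  hole 351.82 211.27 25.0
```

View pics/cmp.png

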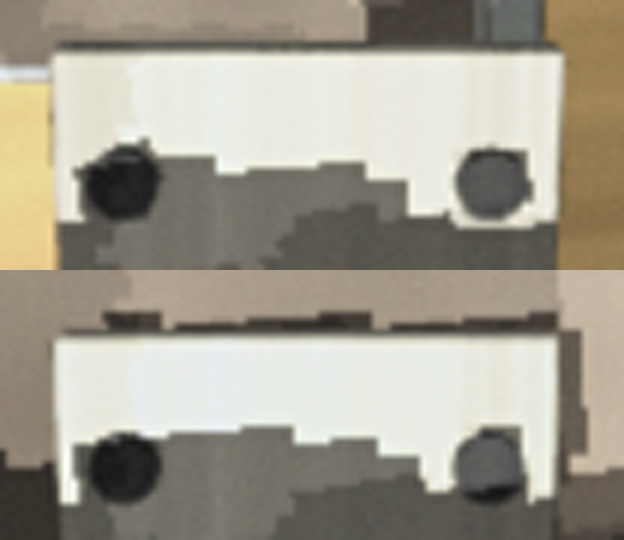

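The side-by-side crops show the near-edge width only falling from 85.2 to 83.5 px and the edge row moving from 183.4 to 185.3. So the holder has pivoted only about 0.08 rad, held back by sole friction (Fx about -6 N). Dragging the tool downhill (+x tool) should turn that friction into a pivoting moment.

Request:
step_arm:
  plan:
    - [[220,1,0,0,0],[220,1,0,0,0],[220,1,0,0,0],[220,0,0,0,0]]

```text
time: 13.88
tcp_pos: [621.3, -199.3, 117.5]
eef_rot: [[-0.991, 0.13, -0.0], [0.13, 0.991, 0.0], [0.0, 0.0, -1.0]]
wrist_force: [-3.6, 1.6, 4.2]
opening: 30.1
finger_force: 10.0
```

```bash
python3 st.py
```

```text
13.875 [ 621.281 -199.312  117.459] F_tool [ 3.768  1.118 -4.177] M_tool [-0.205  0.749 -0.041] 30.13265991843033 10.000124856596813
```

Request:
step_arm:
  plan:
    - [[220,1,0,0,0],[220,1,0,0,0],[220,1,0,0,0],[220,0,0,0,0]]

```text
time: 14.38
tcp_pos: [619.0, -199.0, 117.8]
eef_rot: [[-0.991, 0.13, 0.001], [0.13, 0.991, -0.0], [-0.001, -0.0, -1.0]]
wrist_force: [0.1, 1.0, 3.7]
opening: 29.9
finger_force: 10.0
```

```bash
python3 st.py
```

```text
14.375 [ 619.032 -199.029  117.754] F_tool [ 0.058  1.009 -3.705] M_tool [-0.166 -0.099  0.02 ] 29.934473026505927 9.999877066584304
```

Request:
step_arm:
  plan:
    - [[220,1,0,0,0],[220,1,0,0.5,0],[220,1,0,0.5,0],[220,0,0,0,0]]

```text
time: 14.88
tcp_pos: [615.8, -198.8, 116.8]
eef_rot: [[-0.991, 0.13, 0.001], [0.13, 0.991, -0.0], [-0.001, -0.0, -1.0]]
wrist_force: [1.7, -0.0, 3.4]
opening: 30.1
finger_force: 10.0
```

```bash
cat >> st.py <<'E'
if len(sys.argv)>2:
    g=cv2.cvtColor(im,cv2.COLOR_RGB2GRAY).astype(float)
    np.set_printoptions(precision=0,suppress=True,linewidth=220)
    print("rows176-200 c290",g[176:201,288:294].mean(1)); print("c345",g[176:201,340:346].mean(1))
    for r in (190,194,198): print("row",r,g[r-1:r+2,274:288].mean(0),g[r-1:r+2,356:371].mean(0))
E
python3 st.py wrist w4
```

```text
14.875 [ 615.757 -198.761  116.761] F_tool [-1.686  0.202 -3.37 ] M_tool [-0.085 -0.371  0.004] 30.088339632645262 9.999777896446176
rows176-200 c290 [152. 154. 154. 155. 154. 152. 158. 160. 160. 161. 162. 144.  75.  68.  76. 137. 227. 236. 235. 235. 234. 235. 234. 235. 236.]
c345 [152. 152. 152. 153. 153. 153. 152. 153. 152. 155. 154. 154. 142.  84.  58. 126. 230. 236. 234. 234. 234. 234. 234. 234. 234.]
row 190 [141. 140. 139. 142. 140. 140. 132. 143. 141. 140. 138. 139. 140. 136.] [ 78.  75.  84.  86.  87.  77.  74. 145. 153. 155. 183. 184. 184. 184. 183.]
row 194 [137. 138. 137. 138. 135. 144. 214. 235. 236. 235. 234. 234. 234. 234.] [234. 234. 234. 235. 237. 208.  92.  63.  89. 100. 177. 184. 182. 182. 181.]
row 198 [135. 134. 135. 136. 134. 142. 213. 234. 234. 234. 233. 233. 233. 233.] [233. 234. 233. 234. 236. 206.  91.  67.  82.  89. 101. 174. 181. 179. 179.]
```

The pitch now reads about 0.17–0.2 from edge row 191 and width about 82 px. The sole sits about 8 mm downhill of the middle. Lift off slightly, shift uphill keeping the pitch, then press again along the face normal.

Request:
step_arm:
  plan:
    - [[220,0,0,-2,0],[220,0,0,-3,0],[220,0,0,-4,0],[220,-3,0,-1,0],[220,-3,0,0,0],[220,-3,0,0,0],[220,0,0,0,0],[220,0,0,0,0]]

```text
time: 15.92
tcp_pos: [624.3, -199.8, 126.4]
eef_rot: [[-0.991, 0.13, -0.0], [0.13, 0.991, 0.0], [0.0, 0.0, -1.0]]
wrist_force: [0.1, 0.9, -1.9]
opening: 30.2
finger_force: 10.0
```

```bash
cat > av.py <<'E'
from h import *
from rig import readout
import sys
np.set_printoptions(precision=3,suppress=True)
F=[];M=[];P=[]
for i in range(int(sys.argv[1])):
    s=readout.read_state();R=s["eef_rot"];F.append(R.T@s["wrist_force"]);M.append(R.T@s["ft_torque"]);P.append(s["tcp_pos"]);cams.camera("wrist")
F,M=np.array(F),np.array(M)
print(s["time"],np.mean(P,0),"F",F.mean(0),"sd",F.std(0),"M",M.mean(0),"sd",M.std(0),s["opening"],s["finger_force"])
E
python3 av.py 10; python3 st.py wrist w5
```

```text
16.375 [ 624.365 -199.813  126.545] F [-0.168 -0.073  1.746] sd [0.394 0.666 0.561] M [-0.017  0.005 -0.004] sd [0.032 0.036 0.023] 30.169066360549248 9.999530146596953
16.425 [ 624.413 -199.819  126.561] F_tool [ 0.188 -0.091  2.235] M_tool [-0.052  0.038  0.027] 29.819237944621975 9.999534396920353
rows176-200 c290 [153. 153. 157. 160. 157. 158. 156. 156. 155. 152. 152. 153. 152. 119.  93. 178. 236. 237. 235. 235. 235. 235. 235. 237. 233.]
c345 [157. 156. 156. 155. 155. 156. 155. 154. 154. 155. 156. 143.  74.  62.  82. 167. 237. 237. 235. 235. 235. 235. 235. 235. 235.]
row 190 [135. 132. 133. 133. 133. 133. 141. 149. 150. 149. 148. 148. 148. 157.] [106. 106. 103. 118. 123. 107.  96.  95.  97. 104. 103. 112. 177. 183. 185.]
row 194 [131. 131. 131. 131. 129. 134. 218. 236. 237. 236. 235. 235. 235. 235.] [235. 235. 234. 236. 237. 210. 108.  90. 104. 179. 187. 185. 185. 185. 185.]
row 198 [134. 134. 132. 132. 129. 143. 215. 236. 236. 235. 235. 235. 235. 234.] [235. 235. 234. 235. 237. 209. 105.  91. 103. 175. 187. 185. 184. 185. 186.]
```

It's free, with the pitch kept (edge row 190.8). Press along the normal.

Request:
step_arm:
  plan:
    - [[220,-0.4,0,2,0],[220,-0.4,0,2,0],[220,-0.2,0,1,0],[220,-0.2,0,1,0],[220,-0.2,0,1,0],[220,0,0,0,0]]

```text
time: 17.23
tcp_pos: [625.8, -199.9, 119.9]
eef_rot: [[-0.991, 0.13, 0.0], [0.13, 0.991, 0.0], [-0.0, 0.0, -1.0]]
wrist_force: [-1.8, 0.0, 1.3]
opening: 30.1
finger_force: 10.0
```

```bash
python3 av.py 6
```

```text
17.475 [ 625.819 -199.95   119.819] F [ 1.356  0.292 -1.627] sd [0.254 0.41  0.442] M [-0.147  0.494  0.042] sd [0.039 0.033 0.012] 30.026405323563356 9.999967283802107
```

Request:
step_arm:
  plan:
    - [[220,-0.2,0,1,0],[220,-0.2,0,1,0],[220,-0.1,0,0.5,0],[220,0,0,0,0]]

```text
time: 18.02
tcp_pos: [626.6, -200.1, 117.5]
eef_rot: [[-0.991, 0.13, 0.001], [0.13, 0.991, 0.0], [-0.001, 0.0, -1.0]]
wrist_force: [-0.5, 0.2, 5.1]
opening: 29.7
finger_force: 10.0
```

```bash
python3 av.py 8
```

```text
18.375 [ 626.587 -200.053  117.504] F [ 1.965  0.869 -4.937] sd [0.792 0.536 0.547] M [-0.238  0.607  0.009] sd [0.027 0.012 0.021] 30.258551295497455 10.000292561016977
```

Request:
step_arm:
  plan:
    - [[220,-0.2,0,1,0],[220,-0.2,0,1,0],[220,0,0,0,0],[220,0,0,0,0]]

```text
time: 18.92
tcp_pos: [627.1, -200.1, 116.0]
eef_rot: [[-0.991, 0.13, 0.001], [0.13, 0.991, 0.0], [-0.001, 0.0, -1.0]]
wrist_force: [-2.5, 0.7, 7.3]
opening: 30.1
finger_force: 10.0
```

```bash
python3 av.py 30; python3 st.py wrist w6
```

```text
20.375 [ 627.158 -200.136  116.062] F [ 2.939  1.089 -7.318] sd [0.413 0.441 0.588] M [-0.29   0.754  0.007] sd [0.035 0.029 0.027] 29.989548993433925 10.00028969720006
20.425 [ 627.15  -200.147  116.054] F_tool [ 1.764  1.256 -6.768] M_tool [-0.262  0.797 -0.02 ] 30.20195108584585 10.000208525452763
rows176-200 c290 [152. 152. 150. 152. 159. 158. 155. 155. 154. 153. 152. 147. 123.  83. 172. 238. 238. 236. 236. 236. 236. 236. 239. 231. 128.]
c345 [157. 157. 156. 156. 157. 157. 155. 156. 157. 158. 144.  76.  64.  84. 164. 237. 238. 236. 236. 236. 236. 236. 236. 236. 236.]
row 190 [133. 134. 131. 135. 133. 130. 171. 184. 178. 174. 174. 173. 162. 150.] [158. 158. 156. 157. 159. 144.  99.  93. 103. 179. 187. 184. 183. 184. 185.]
row 194 [134. 131. 133. 133. 130. 127. 221. 237. 237. 236. 236. 235. 236. 236.] [236. 235. 235. 236. 238. 225. 112.  92. 101. 154. 183. 186. 186. 185. 186.]
row 198 [134. 134. 135. 135. 131. 126. 219. 237. 237. 236. 236. 233. 233. 235.] [236. 235. 236. 235. 237. 221. 108.  75.  93. 105. 182. 187. 186. 186. 186.]
```

Force follows the 1.5 N/mm spring and is now about 9.5 N. The lateral force, 3 N, is a bit above the 1.8 N that a pure normal push gives. A small shift downhill should centre the load, and the change in moment gives the lever arm.

Request:
step_arm:
  plan:
    - [[220,0.5,0,0,0],[220,0.5,0,0,0],[220,0,0,0,0],[220,0,0,0,0]]

```text
time: 20.98
tcp_pos: [626.9, -200.1, 116.3]
eef_rot: [[-0.991, 0.13, 0.003], [0.13, 0.991, -0.0], [-0.003, 0.0, -1.0]]
wrist_force: [-1.2, 1.4, 5.7]
opening: 29.9
finger_force: 10.0
```

```bash
python3 av.py 30
```

```text
22.425 [ 626.87  -200.099  116.339] F [ 1.554  0.992 -6.96 ] sd [0.46  0.614 0.526] M [-0.268  0.416  0.023] sd [0.03  0.029 0.032] 29.857399063142598 10.000523084308952
```

Request:
step_arm:
  plan:
    - [[220,0.5,0,0,0],[220,0.5,0,0,0],[220,0,0,0,0],[220,0,0,0,0]]

```text
time: 22.98
tcp_pos: [626.6, -200.0, 116.6]
eef_rot: [[-0.991, 0.13, 0.004], [0.13, 0.991, -0.001], [-0.005, -0.0, -1.0]]
wrist_force: [0.1, 0.6, 7.2]
opening: 29.9
finger_force: 10.0
```

```bash
python3 av.py 30
```

```text
24.425 [ 626.577 -200.047  116.607] F [ 0.128  0.778 -6.736] sd [0.372 0.581 0.506] M [-0.244  0.079  0.006] sd [0.028 0.029 0.027] 29.95141952550571 10.00076136260759
```

The moment slope gives a lever of about 0.24 m. That puts the centre of pressure within about 6 mm of the sole's middle in the first state and further downhill now. Go back to it and check.

Request:
step_arm:
  plan:
    - [[220,-0.5,0,0,0],[220,-0.5,0,0,0],[220,-0.1,0,0.5,0],[220,0,0,0,0],[220,0,0,0,0]]

```text
time: 25.1
tcp_pos: [627.0, -200.1, 115.9]
eef_rot: [[-0.991, 0.13, 0.003], [0.13, 0.991, -0.0], [-0.003, 0.0, -1.0]]
wrist_force: [-0.9, 1.8, 7.9]
opening: 30.1
finger_force: 10.0
```

```bash
python3 av.py 20; python3 st.py wrist w7; python3 -c "
import cv2
cv2.imwrite('pics/w7c.png',cv2.resize(cv2.imread('pics/w7.png')[130:250,230:410],None,fx=4,fy=4,interpolation=cv2.INTER_CUBIC))"
```

```text
26.05 [ 626.962 -200.114  115.947] F [ 1.731  1.067 -7.7  ] sd [0.557 0.462 0.531] M [-0.274  0.464  0.011] sd [0.037 0.031 0.028] 29.74187500964661 10.000612396979704
26.1 [ 626.993 -200.108  115.98 ] F_tool [ 1.885  0.281 -7.47 ] M_tool [-0.296  0.425 -0.018] 30.12159247163536 10.00053221709095
rows176-200 c290 [152. 151. 150. 152. 156. 158. 154. 155. 154. 154. 155. 160. 142.  78. 150. 236. 238. 237. 236. 236. 237. 236. 239. 231. 129.]
c345 [157. 156. 156. 157. 156. 156. 156. 156. 156. 156. 150. 108.  67.  76. 151. 235. 238. 236. 236. 236. 236. 236. 236. 236. 236.]
row 190 [134. 133. 135. 135. 133. 130. 165. 177. 171. 169. 167. 167. 152. 148.] [151. 150. 149. 150. 152. 134.  97.  93. 104. 179. 184. 184. 183. 183. 183.]
row 194 [132. 133. 132. 134. 129. 126. 219. 237. 237. 235. 236. 236. 236. 236.] [236. 235. 235. 236. 238. 223. 114.  90.  99. 153. 185. 187. 186. 186. 186.]
row 198 [134. 133. 135. 136. 131. 127. 219. 237. 237. 236. 237. 236. 237. 234.] [236. 235. 236. 236. 238. 221. 103.  74.  92. 106. 181. 188. 186. 185. 186.]
```

View pics/w7c.png

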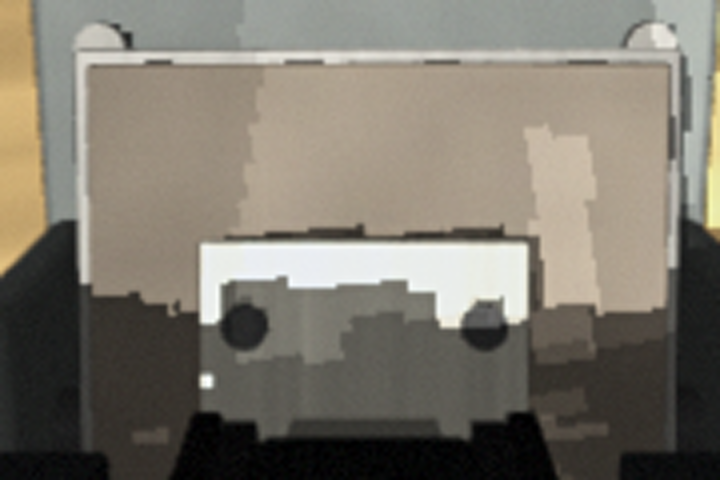

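The picture shows the holder square on the face: edges parallel, plate centre at column 321 against face centre 324, so about 2 mm off. The push is about 9.7 N. One last small centring nudge.

Request:
step_arm:
  plan:
    - [[220,-0.5,0,0,0],[220,0,0,0,0],[220,0,0,0,0],[220,0,0,0,0]]

```text
time: 26.65
tcp_pos: [627.1, -200.1, 115.8]
eef_rot: [[-0.991, 0.13, 0.002], [0.13, 0.991, -0.0], [-0.002, 0.0, -1.0]]
wrist_force: [-2.2, 2.0, 8.2]
opening: 29.8
finger_force: 10.0
```

```bash
python3 av.py 16
```

```text
27.4 [ 627.105 -200.13   115.811] F [ 2.658  1.131 -7.899] sd [0.335 0.591 0.428] M [-0.274  0.64   0.008] sd [0.03  0.033 0.034] 29.998365060602634 10.000348363537341
```

```bash
python3 -c "
from rig import ticket
print(ticket.close_job())"
```

```text
the job is handed in; nothing more can be done
None
```

Job handed in, result not shown: the holder was slid clear, lifted, and is held tilted to match the stage face (about 0.19 rad) near its middle, pressed with about 10 N at a 10 N grip; by force and moment readings, not direct contact sensing, both pads appear to bear on it.

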